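Square a straightedge against the gauge rail

ROBOT

A 6-joint arm with a two-finger parallel gripper is mounted at the origin on the work surface. World frame = base frame: x ahead of the robot, y to its left, z up, the work surface at z = 0. Lengths are in m, angles in rad, forces in N, time in s.
With the tool pointing down it reaches from about 0.375 to 0.9 m from the base axis. Payload 3.1 kg.
Tool frame: the origin (TCP) lies at the centre of the arm's flange, where the gripper is bolted on; the fingertips stand 182 mm ahead of it and the grasp point (between the pads) lies 164 mm ahead of it; z points along the fingers, y is the line along which they close (so a half turn about z gives the same grasp; the last joint's range is limited). The gripper opens to 87 mm and grips with 3 to 60 N. Pads are 19 mm wide; open, the fingers measure 117 mm over their backs; the gripper's body (75 mm by 190 mm) begins 51 mm behind the grasp point.
Start: joints at [1.171, 0.527, 1.433, -0, 1.181, -0.178], TCP at [0.137, 0.61, 0.405] pointing down, gripper open.
Joint ranges: [-3.08, 3.08], [-0.75, 2.2], [0.22, 2.44], [-1.43, 4.57], [0, 2.65], [-2.85, 2.85]. Speed limits (rad/s): [2.79, 2.79, 3.14, 3.14, 3.14, 3.14].

INTERFACE

Orientations are given as a unit quaternion [x, y, z, w].
In Python, from rig import * gives the robot as it stands.
- The arm moves only by the tool move_arm, never from a script. Its argument "commands" is a list that holds one entry, the list of rows, each a list of 6 numbers: the shift along the tool's x, y, z in units of 40 mm (1.0 is 40 mm), then the turn, a rotation vector about the tool's x, y, z in rad. A call has 1 to 12 rows; each row is the pose to reach, as a shift and turn from the pose commanded when the call began, along the tool's axes at that moment; what a row does not reach only later rows make up. A row lasts 1/8 s, in which the tool goes at most 62.5 mm and 10.7 degrees, less where a joint would pass 70% of its speed; a pose out of reach is approached as far as the arm can. A call with a gripper value outside its range is refused whole. "claw" is the closure, from -1 (fully open) to 1 (shut), so that 0 is half open, set as the call begins (left out, the last holds). The fingers move at their own pace and stop on an object; "squeeze" is the grip in N (left out, the last holds). Time passes only in rows, so rows that repeat a pose let the fingers close. It gives the time, the measured TCP pose, the force, the opening and the grip force at its end, in the units of the state.
- get_obs(): the state, without advancing time (a new reading comes with each control period).
- camera(name): name is "side" or "top" or "wrist"; returns a dict with "pixels" (480x640x3 uint8, blue, green, red), "range_z" (480x640 float32, m along the optical axis (not along the pixel's ray), 0 where there is no reading), "camera_matrix" (3x3 intrinsics, pixels), "extrinsics" (4x4, takes a point from world to camera coordinates). Camera axes: x right, y up, looking along -z (the intrinsics and any distortion apply to the point x, -y, -z); pixel columns grow to the right and rows downward; lengths in m; the calibration is good to about 2 mm. The wrist camera is an equidistant fisheye: a pixel r from the principal point sees the ray r / f radians off the axis. A picture is of the moment at which its call begins.
- hand_in(): hands the job in; it is judged then, once.
The state is a dict: "time": time; "q": joint angles; "joint_velocities": joint speeds; "joint_torque": joint torques, N m; "position": TCP position; "tool_rot": TCP orientation; "ft_force": force on the tool from outside, world axes, zero at the start; "moment": the same for the moment, N m; "grip_width": finger opening in m; "grip_force": force on a finger pad.
Only numpy, scipy, OpenCV 4.12 (cv2) and the standard library are available. Lean on these libraries where they do the work, as an engineer would, in place of code of your own. Each camera call takes 0.05 s, during which the arm holds its last target. There are 200 camera calls.

TASK

Push the aluminium straightedge, by its two bare end lengths, until it lies flush and parallel against the dark gauge rail, and seat it there with a firm steady push of about 15 N held for half a second; then slide it along the rail to the red stop, seat its end against the stop with the same steady push, and leave it there, still flush along its whole length. Never press it against the rail or the stops with more than 30 N, do not touch the brittle orange guard at its middle, and leave the other things on the bench where they are.

Things in the scene. Friction and masses are not known exactly. Their poses are not given: they have to be found in the camera images.
- rail: Dark steel gauge rail fixed to the bench: 430 long, 28 wide, 25 mm high. Origin: middle of the foot of its working face (the long face towards the robot), at bench height. y along the face, x square to it, away from the robot into the rail, z up. More than 30 N on it or a stop, knocks included, puts it out of true: meet it slowly (20 mm/s or so). To seat the bar, at least 6 N must reach it.
- stop_red: Red stop block fixed on the rail near one of its ends (either end): 25 mm along the rail, standing out 36 mm from the working face towards the robot, 32 mm high. Origin: middle of its length along the rail, on the working face, at bench height; axes as the rail's. Its contact face is 12.5 mm from the origin along the rail, towards the rail's middle.
- stop_grey: Grey stop block of the same size and axes at the other end of the rail; not used for this job. The two contact faces are 380 mm apart.
- bar: The straightedge: aluminium bar 240 mm long, 40 mm wide, 25 mm high, 0.4 to 0.75 kg, polished, black end caps, loose on the bench 25 to 120 mm off the rail on the robot's side and askew to it. Origin: middle of its underside; y along the bar, x square to it towards the rail, z up. It slides on the bench with a friction of 1 to 4 N, more if pressed down, lost from the push before it reaches rail or stop.
- bar_left (a point): Middle of the straightedge's left (+y) end face, 12.5 mm above the bench, 120 mm from the bar's middle; axes as the bar's. When the bar is flush this point is 20 mm off the rail's working face.
- bar_right (a point): The same point at the right (-y) end of the straightedge, 240 mm from bar_left.
- guard: Brittle orange plastic guard clipped over the middle 80 mm of the straightedge and moving with it: it reaches 38 mm above the bench and sticks out 12 mm from the bar's robot-side face, from 4 mm above the bench up. Origin: middle of the bar, at bench height; axes as the bar's. Not to be touched. The bar's outer 80 mm on each side of it are bare.
- hammer: Bystander, leave alone: hammer lying on the bench, yellow handle, about 270 mm long. Origin: on its underside.
- awl: Bystander, leave alone: small awl with a dark wooden handle, 160 mm long. Origin: on its underside.
- pliers: Bystander, leave alone: steel pliers lying behind the rail, about 150 mm long. Origin: on its underside.
- knife: Bystander, leave alone: orange-handled trimming knife lying behind the rail, about 150 mm long. Origin: on its underside.
- jar: Bystander, leave alone: amber glass jar with black lid, 52 mm across, 60 mm high, standing near one end of the rail. Origin: on its underside.
- tin: Bystander, leave alone: small tin with a green band, 54 mm across, 50 mm high, standing near the other end of the rail. Origin: on its underside.
- sole: Bystander, leave alone: flat light-wood sole pattern, 240 x 70 x 12 mm. Origin: on its underside.
- anvil: Bystander, leave alone: small dark steel block, 60 x 60 x 40 mm. Origin: on its underside.
Not all that is in view belongs to the job. Of the things like the bar, leave any that is pink; of the rest the smaller one is meant.

How it is judged:
By the outcome, as a careful person would: the job done as asked, in the order asked, and still so for the second after the job is handed in, with the robot touching nothing.
It also fails if it takes over 72 s, if anything falls off the work surface, if the arm or the gripper's body presses on something with over 40 N, if the wrist force passes 120 N, or if a joint passes its speed limit or range.

## Working session

There is one attempt and no reset: what is moved stays moved. The work goes in short steps, Python scripts to look and compute and a tool call to move; the robot and the scene stay as the last step left them, time stands still between calls to the robot, and variables do not carry over. Pictures are saved under pics/ and viewed, at most 10 in all, crops included, and the job is handed in when it is done.

Besides the shell and the picture viewer there is one more tool, called after "Call:" by a JSON object that holds its "method" and its "body". move_arm: Moves the arm, as the interface text tells. Its arguments: {"type":"object","properties":{"commands":{"type":"array","items":{"type":"array","items":{"type":"array","items":{"type":"number"}}}},"claw":{"type":"number"},"squeeze":{"type":"number"}},"required":["commands"]}

```bash
mkdir -p pics; ls; python3 - <<'E'
from rig import *
import cv2,numpy as np
o=get_obs();print({k:np.round(v,3) for k,v in o.items()})
for n in("top","side"):
    c=camera(n);cv2.imwrite(f"pics/{n}0.png",c["pixels"]);np.savez(f"{n}0.npz",**c);print(n,c["camera_matrix"],c["extrinsics"],c.keys())
E
```

```text
pics
{'time': np.float64(0.0), 'q': array([ 1.171,  0.528,  1.434, -0.   ,  1.181, -0.178]), 'joint_velocities': array([-0.   ,  0.001,  0.   , -0.002, -0.001,  0.   ]), 'joint_torque': array([  0.   , -44.004, -17.659,   0.063,   0.058,  -0.   ]), 'position': array([0.137, 0.609, 0.404]), 'tool_rot': array([ 0.111,  0.994, -0.001, -0.   ]), 'ft_force': array([ 0.345, -0.298, -0.081]), 'moment': array([-0.039,  0.011, -0.024]), 'grip_force': np.float64(0.0), 'grip_width': np.float64(0.087)}
top [[433.77218698   0.         320.84953315]
 [  0.         433.77218698 246.5117972 ]
 [  0.           0.           1.        ]] [[-2.49121630e-03 -9.99736317e-01  2.28274075e-02 -1.61525175e-02]
 [ 9.93722425e-01  7.82308604e-05  1.11873752e-01 -5.05962400e-01]
 [-1.11846039e-01  2.29628085e-02  9.93460202e-01 -1.13250547e+00]
 [ 0.00000000e+00  0.00000000e+00  0.00000000e+00  1.00000000e+00]] dict_keys(['pixels', 'range_z', 'camera_matrix', 'extrinsics'])
side [[463.44900453   0.         315.00051262]
 [  0.         463.44900453 239.93228495]
 [  0.           0.           1.        ]] [[-8.92783499e-01 -4.50484952e-01  9.65184966e-04  4.48260470e-01]
 [ 3.48853605e-01 -6.90008926e-01  6.34183604e-01 -1.99267917e-01]
 [-2.85024185e-01  5.66525366e-01  7.73181883e-01 -9.19765435e-01]
 [ 0.00000000e+00  0.00000000e+00  0.00000000e+00  1.00000000e+00]] dict_keys(['pixels', 'range_z', 'camera_matrix', 'extrinsics'])
```

View pics/top0.png

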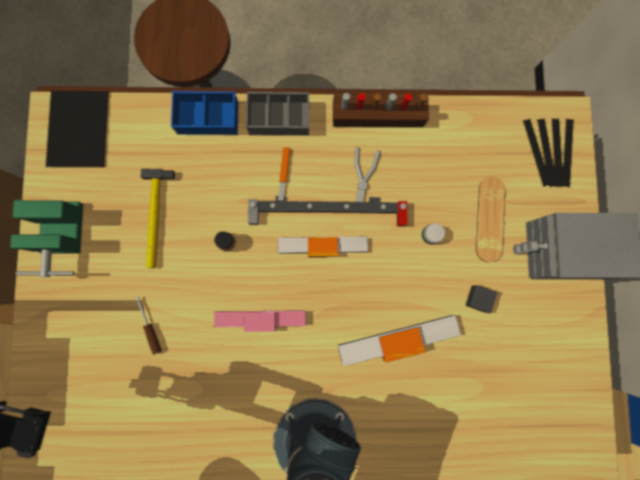

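View pics/side0.png

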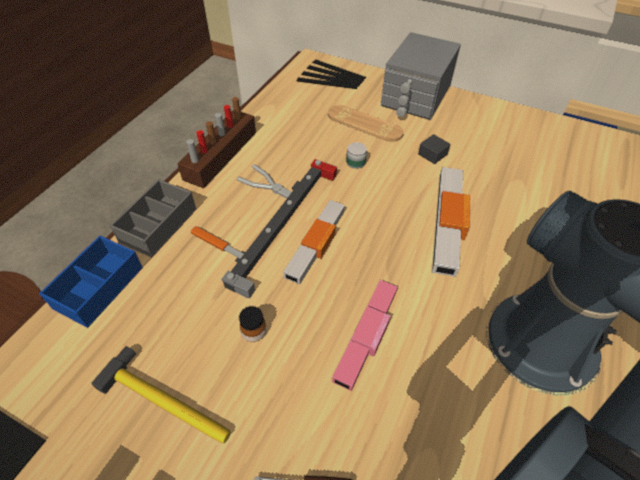

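Candidates for the bar: a small silver bar with orange guard at top (323,246), a large one at (400,342), and a pink one at (260,320). The pink is excluded and the smaller of the rest is the one by the rail at (323,246). The red stop is at (402,213), which is the right (-y) end. I'll take a close crop and measure from depth.

```bash
cat > h.py <<'E'
import numpy as np,cv2
def world(c,u=None,v=None):
    "world points of all pixels (top/side pinhole)"
    K,E,d=c["camera_matrix"],c["extrinsics"],c["range_z"]
    v,u=np.mgrid[:480,:640]
    P=np.stack([(u-K[0,2])/K[0,0]*d,-(v-K[1,2])/K[1,1]*d,-d],-1)
    return (P-E[:3,3])@E[:3,:3]
def pix2z(c,u,v,z):
    K,E=c["camera_matrix"],c["extrinsics"]
    r=np.array([(u-K[0,2])/K[0,0],-(v-K[1,2])/K[1,1],-1])@E[:3,:3]; o=-E[:3,:3].T@E[:3,3]
    return o+r*(z-o[2])/r[2]
E
python3 - <<'E'
from h import *
c=np.load("top0.npz");W=world(c)
im=c["pixels"][185:265,235:445];cv2.imwrite("pics/crop.png",cv2.resize(im,None,fx=3.8,fy=3.8,interpolation=cv2.INTER_CUBIC))
print("bench z",np.median(W[270:290,300:400,2]))
hsv=cv2.cvtColor(c["pixels"],cv2.COLOR_BGR2HSV)
def rect(name,m):
    m=m.astype(np.uint8);n,l,s,_=cv2.connectedComponentsWithStats(m);k=1+np.argmax(s[1:,4])
    p=W[l==k];r=cv2.minAreaRect((p[:,:2]*1000).astype(np.float32));print(name,len(p),"z",np.median(p[:,2]).round(4),np.round(r,1).tolist() if 0 else r, cv2.boxPoints(r).round(1).tolist())
box=np.zeros((480,640),bool);box[230:262,270:375]=1
rect("bar",box&(W[...,2]>.012))
rect("guard",box&(W[...,2]>.031))
box[:]=0;box[195:230,240:415]=1
rect("railstops",box&(W[...,2]>.012))
box[:]=0;box[195:230,262:393]=1
rect("rail",box&(W[...,2]>.016)&(W[...,2]<.03))
box[:]=0;box[195:230,390:415]=1
rect("red",box&(W[...,2]>.016)&(hsv[...,1]>150))
box[:]=0;box[220:250,410:450]=1;rect("tin",box&(W[...,2]>.02))
box[:]=0;box[220:255,205:240]=1;rect("jar",box&(W[...,2]>.02))
E
```

```text
bench z 0.0008230605899184728
bar 1485 z 0.028 ((509.83721923828125, -21.490951538085938), (174.78648376464844, 212.0253448486328), 37.29281234741211) [[376.1000061035156, 9.899999618530273], [504.5, -158.8000030517578], [643.5999755859375, -52.900001525878906], [515.0999755859375, 115.80000305175781]]
guard 573 z 0.0389 ((455.45501708984375, -23.824798583984375), (152.37429809570312, 80.8236312866211), 4.925139904022217) [[376.1000061035156, 9.899999618530273], [383.0, -70.5999984741211], [534.7999877929688, -57.5], [527.9000244140625, 23.0]]
railstops 2066 z 0.0265 ((512.5185546875, -39.39176940917969), (267.2320251464844, 428.91229248046875), 3.057130813598633) [[367.70001220703125, 167.60000610351562], [390.5, -260.70001220703125], [657.4000244140625, -246.39999389648438], [634.5, 181.89999389648438]]
rail 1336 z 0.0256 ((616.874267578125, -34.502716064453125), (354.51361083984375, 29.02435302734375), 89.44708251953125) [[600.7000122070312, -211.60000610351562], [629.7000122070312, -211.89999389648438], [633.0999755859375, 142.60000610351562], [604.0999755859375, 142.89999389648438]]
red 204 z 0.0324 ((597.8312377929688, -236.10340881347656), (23.798845291137695, 65.12472534179688), 88.82826232910156) [[565.0, -247.3000030517578], [630.0999755859375, -248.6999969482422], [630.5999755859375, -224.89999389648438], [565.5, -223.5]]
tin 364 z 0.0499 ((464.40301513671875, -165.3461456298828), (52.783634185791016, 392.4835510253906), 26.901639938354492) [[352.1000061035156, -2.299999952316284], [529.7000122070312, -352.29998779296875], [576.7000122070312, -328.3999938964844], [399.1000061035156, 21.600000381469727]]
jar 343 z 0.0602 ((464.89739990234375, 129.29859924316406), (293.1976013183594, 51.15311050415039), 63.25265121459961) [[376.1000061035156, 9.899999618530273], [421.79998779296875, -13.100000381469727], [553.7000122070312, 248.6999969482422], [508.0, 271.70001220703125]]
```

View pics/crop.png

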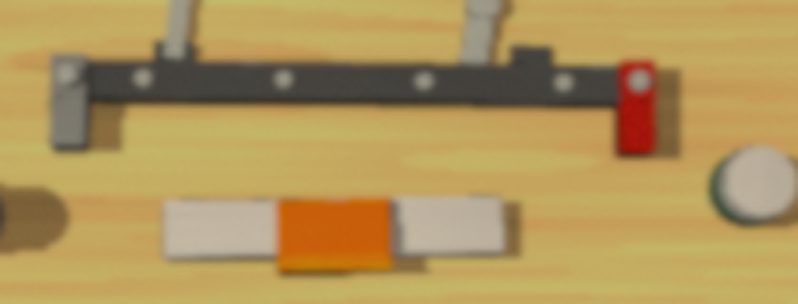

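The crop shows the bar with bare ends at crop x 165–278 and 400–503 and the guard between. The red stop is at (637,107), the grey at (70,103). The bar is nearly parallel to the rail, about 35 mm off. Next is a refit without the missing-depth pixels.

```bash
python3 - <<'E'
from h import *
c=np.load("top0.npz");W=world(c);ok=c["range_z"]>0
hsv=cv2.cvtColor(c["pixels"],cv2.COLOR_BGR2HSV)
def rect(name,m):
    m=(m&ok).astype(np.uint8);n,l,s,_=cv2.connectedComponentsWithStats(m);k=1+np.argmax(s[1:,4])
    p=W[l==k];r=cv2.minAreaRect((p[:,:2]*1000).astype(np.float32));print(name,len(p),"z",np.median(p[:,2]).round(4),np.round(r[0],1),np.round(r[1],1),round(r[2],2), cv2.boxPoints(r).round(1).tolist())
def B(a,b,x,y):
    q=np.zeros((480,640),bool);q[a:b,x:y]=1;return q
b=B(230,262,270,375);rect("bar",b&(W[...,2]>.015)&(W[...,2]<.031));rect("guard",b&(W[...,2]>.031))
b=B(230,262,270,310);rect("barL",b&(W[...,2]>.018)&(W[...,2]<.031))
b=B(230,262,338,375);rect("barR",b&(W[...,2]>.018)&(W[...,2]<.031))
rect("rail",B(195,230,262,393)&(W[...,2]>.016)&(W[...,2]<.03))
b=B(195,230,390,415);rect("red",b&(W[...,2]>.016)&(hsv[...,1]>150))
rect("grey",B(195,230,242,262)&(W[...,2]>.028))
rect("tin",B(220,250,410,450)&(W[...,2]>.02));rect("jar",B(220,255,205,240)&(W[...,2]>.02))
for n,u,v,z in[("barTL",165,200,.025),("barBL",165,258,.025),("barTR",503,197,.025),("barBR",503,255,.025),("railfaceL",90,103,.025),("railfaceR",615,106,.025),("redface",617,155,.032),("greyface",87,150,.032)]:
    print(n,(pix2z(c,235+u/3.8-.4,185+v/3.8-.4,z)*1000).round(1))
# rail face line by colour: dark->wood edge along columns
g=c["pixels"].astype(int)
s=cv2.cvtColor(c["pixels"],cv2.COLOR_BGR2GRAY).astype(float)
for lo,hi,r0,r1,z,nm in[(265,395,206,218,.025,"railface")]:
    P=[]
    for u in range(lo,hi,4):
        col=s[r0:r1,u];d=np.diff(col);i=np.argmax(d);w=d[max(i-1,0):i+2];P.append(pix2z(c,u,r0+max(i-1,0)+.5+(w*np.arange(len(w))).sum()/w.sum(),z)[:2]*1000)
    P=np.array(P);f=np.polyfit(P[:,1],P[:,0],1);print(nm,f,np.std(P[:,0]-np.polyval(f,P[:,1])))
E
```

```text
bar 434 z 0.0259 [513.1 -99.4] [78.7 38.8] 89.52 [[493.29998779296875, -138.60000610351562], [532.0999755859375, -138.89999389648438], [532.7999877929688, -60.20000076293945], [494.0, -59.900001525878906]]
guard 571 z 0.0389 [505.5 -19.7] [50.8 79.8] 0.23 [[479.8999938964844, 20.200000762939453], [480.29998779296875, -59.70000076293945], [531.0999755859375, -59.5], [530.7999877929688, 20.399999618530273]]
barL 433 z 0.026 [510.5  60.7] [38.6 80.6] 0.33 [[491.0, 100.9000015258789], [491.3999938964844, 20.299999237060547], [530.0, 20.5], [529.5, 101.0999984741211]]
barR 427 z 0.0259 [ 513.2 -100.8] [76.  38.8] 89.79 [[493.6000061035156, -138.6999969482422], [532.4000244140625, -138.8000030517578], [532.7000122070312, -62.79999923706055], [493.8999938964844, -62.70000076293945]]
rail 1336 z 0.0256 [616.9 -34.5] [354.5  29. ] 89.45 [[600.7000122070312, -211.60000610351562], [629.7000122070312, -211.89999389648438], [633.0999755859375, 142.60000610351562], [604.0999755859375, 142.89999389648438]]
red 204 z 0.0324 [ 597.8 -236.1] [23.8 65.1] 88.83 [[565.0, -247.3000030517578], [630.0999755
[... 299 characters left out ...]
]
tin 362 z 0.0499 [ 540.9 -316.3] [50.8 51.9] 72.48 [[508.3999938964844, -332.70001220703125], [558.0, -348.29998779296875], [573.2999877929688, -299.8999938964844], [523.7000122070312, -284.20001220703125]]
jar 341 z 0.0602 [519.6 237.8] [49.  48.2] 7.64 [[492.1000061035156, 258.3999938964844], [498.5, 210.60000610351562], [547.0999755859375, 217.1999969482422], [540.7000122070312, 264.8999938964844]]
barTL [531.4  98.1  25. ]
barBL [490.2  97.8  25. ]
barTR [ 533.7 -141.4   25. ]
barBR [ 492.3 -140.8   25. ]
railfaceL [600.9 151.9  25. ]
railfaceR [ 599.5 -222.7   25. ]
redface [ 562.8 -222.    32. ]
greyface [566.  152.7  32. ]
railface [5.83771130e-03 5.99199857e+02] 0.41686213623324314
```

Chosen bar: middle (0.512, -0.020), yaw about -1°, robot-side face at x≈0.4915, length 240 and width 39–40 mm (ok). Rail face is at x≈0.600 with yaw about -0.4°, red contact face at y≈-0.223, and the bar must slide about 83 mm. The plan is to use the open fingers as a fork straddling the guard (87 mm against 80 mm), centring from the wrist camera. First I go above and behind the bar.

Call:
{"method": "move_arm", "body": {"commands": [[[-7.84,-4.89,0,0,0,-0.1],[-7.84,-4.89,0,0,0,-0.2155],[-7.84,-4.89,0,0,0,-0.2155],[-7.84,-4.89,0,0,0,-0.2155],[-7.84,-4.89,0.5,0,0,-0.2155],[-10.62,-13.74,1.3,0,0,-0.2155],[-10.62,-13.74,1.3,0,0,-0.2155],[-10.62,-13.74,1.3,0,0,-0.2155],[-10.62,-13.74,2.6,0,0,-0.2155],[-10.62,-13.74,2.6,0,0,-0.2155],[-10.62,-13.74,2.6,0,0,-0.2155],[-10.62,-13.74,2.6,0,0,-0.2155]]], "claw": -1}}

```text
time: 1.6
position: [0.4311, -0.0221, 0.3001]
tool_rot: [0.004, 1.0, -0.0, 0.0]
ft_force: [0.4, 1.0, -0.0]
grip_width: 0.0874
grip_force: 0.0
```

```bash
python3 - <<'E'
from rig import *
from h import *
c=camera("wrist");cv2.imwrite("pics/w1.png",c["pixels"]);np.savez("w1.npz",**c);print(c["camera_matrix"],c["extrinsics"].round(4));o=get_obs();print(o["position"],o["tool_rot"],o["q"].round(3))
E
```

```text
[[371.64829954   0.         318.2921067 ]
 [  0.         371.64829954 241.64374319]
 [  0.           0.           1.        ]] [[ 8.000e-03  1.000e+00 -5.000e-04  1.870e-02]
 [-9.614e-01  7.500e-03 -2.749e-01  4.191e-01]
 [-2.749e-01  2.600e-03  9.615e-01 -1.707e-01]
 [ 0.000e+00  0.000e+00  0.000e+00  1.000e+00]]
[ 0.43312354 -0.02688448  0.29873471] [ 5.17227694e-03  9.99985051e-01 -1.52322349e-03  9.08834605e-04] [-0.32   0.466  2.002 -0.004  0.67  -1.877]
```

View pics/w1.png

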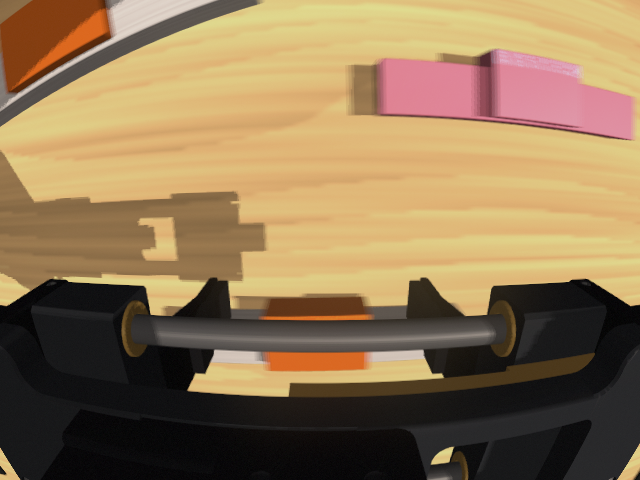

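The wrist view shows the guard between the finger tips: guard edges at columns 265 and 369 (centre 317), finger gap 228–408 (centre 318). So the fork is laterally centred to within about 1 mm. I'll descend behind the bar.

Call:
{"method": "move_arm", "body": {"commands": [[[0,0,1.2,0,0,0],[0,0,2.2,0,0,0],[0,0,2.5,0,0,0],[0,0,2.7,0,0,0],[0,0,2.75,0,0,0],[0,0,2.75,0,0,0],[0,0,2.75,0,0,0],[0,0,2.75,0,0,0]]]}}

```text
time: 2.65
position: [0.4311, -0.0199, 0.1913]
tool_rot: [0.003, 1.0, -0.0, 0.001]
ft_force: [-0.3, 0.8, -0.1]
grip_width: 0.087
grip_force: 0.0
```

```bash
python3 - <<'E'
from rig import *
from h import *
c=camera("wrist");np.savez("w2.npz",**c);o=get_obs();print(o["time"],o["position"],o["tool_rot"],o["ft_force"])
cv2.imwrite("pics/w2.png",c["pixels"])
print("cam",(-c["extrinsics"][:3,:3].T@c["extrinsics"][:3,3]).round(4))
E
```

```text
2.7 [ 0.43103724 -0.01991778  0.19116796] [ 3.11011583e-03  9.99995060e-01 -1.39528538e-04  4.34167238e-04] [-0.27343855 -0.59358533 -0.24578351]
cam [ 0.3558 -0.0194  0.1705]
```

View pics/w2.png

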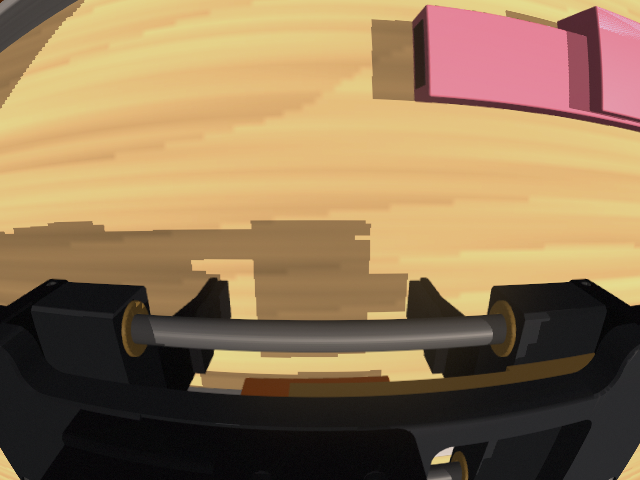

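The guard's robot-side edge spans columns 240–388 at row ~380 (centre 314) against a finger gap centre of 319, so the fork should shift about 2.3 mm to -y. I'll pin that down with colour code.

```bash
python3 - <<'E'
from h import *
for f,rows in(("w1.npz",(300,350,362)),("w2.npz",(381,384,388))):
    c=np.load(f);K,E=c["camera_matrix"],c["extrinsics"]
    h=cv2.cvtColor(c["pixels"],cv2.COLOR_BGR2HSV);m=(h[...,0]<12)&(h[...,1]>180)
    cp=-E[:3,:3].T@E[:3,3]
    def ray(u,v):
        a=np.array([u-K[0,2],v-K[1,2]]);r=np.hypot(*a);t=r/K[0,0]
        return np.array([np.sin(t)*a[0]/r,-np.sin(t)*a[1]/r,-np.cos(t)])@E[:3,:3]
    for v in rows:
        u=np.where(m[v,200:440])[0]+200
        if len(u)<5: print(v,"none");continue
        for z in(.004,.038):
            P=[cp+ray(x,v)*(z-cp[2])/ray(x,v)[2] for x in(u.min()-.5,u.max()+.5)]
            print(f,v,u.min(),u.max(),"z",z,np.round(P,4).tolist(),"mid y",round((P[0][1]+P[1][1])/2,4),"w",round(P[1][1]-P[0][1],4),c["range_z"][v,315])
    print("cam",cp, h[384,250],h[384,300],h[384,350])
E
```

```text
300 none
350 none
w1.npz 362 270 362 z 0.004 [[0.5455, -0.0665, 0.004], [0.546, 0.0162, 0.004]] mid y -0.0251 w 0.0827 0.27848688
w1.npz 362 270 362 z 0.038 [[0.5221, -0.0609, 0.038], [0.5225, 0.0115, 0.038]] mid y -0.0247 w 0.0725 0.27848688
cam [ 0.35582348 -0.02143414  0.27930485] [ 19 115 223] [ 17 157  81] [ 17 157  81]
w2.npz 381 245 362 z 0.004 [[0.4845, -0.0617, 0.004], [0.4841, 0.0041, 0.004]] mid y -0.0288 w 0.0659 0.19071637
w2.npz 381 245 362 z 0.038 [[0.4583, -0.0531, 0.038], [0.4579, -0.0007, 0.038]] mid y -0.0269 w 0.0524 0.19071637
w2.npz 384 258 287 z 0.004 [[0.4864, -0.0545, 0.004], [0.4858, -0.0375, 0.004]] mid y -0.046 w 0.017 0.077080436
w2.npz 384 258 287 z 0.038 [[0.4597, -0.0473, 0.038], [0.4592, -0.0338, 0.038]] mid y -0.0405 w 0.0135 0.077080436
w2.npz 388 244 283 z 0.004 [[0.4897, -0.0629, 0.004], [0.4888, -0.0399, 0.004]] mid y -0.0514 w 0.023 0.076276146
w2.npz 388 244 283 z 0.038 [[0.4624, -0.054, 0.038], [0.4616, -0.0357, 0.038]] mid y -0.0448 w 0.0183 0.076276146
cam [ 0.3558029  -0.01935076  0.17045503] [ 12 208  92] [ 18 151  83] [ 18 154  83]
```

```bash
python3 - <<'E'
from h import *
a=np.load("w1.npz")["pixels"][280:380,200:440];b=np.load("w2.npz")["pixels"][350:400,200:440]
im=cv2.resize(np.vstack([a,b]),None,fx=3.3,fy=3.3,interpolation=cv2.INTER_CUBIC);cv2.imwrite("pics/cr2.png",cv2.convertScaleAbs(im,alpha=1.6))
E
```

```text
(no output)
```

View pics/cr2.png

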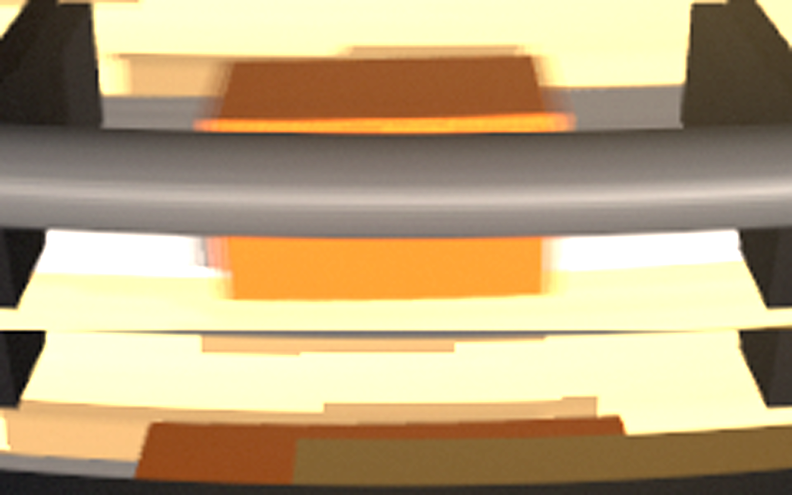

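In the crop the guard's foot edge runs from (245,378) to (388,377). That gives a width of 80.1 mm (matches) and a centre at y=-0.0217, about 1.4 mm to -y of the fork centre. I'll shift by that and close in to just short of the guard.

Call:
{"method": "move_arm", "body": {"commands": [[[-0.3,-0.035,0,0,0,0],[-0.6,-0.035,0,0,0,0],[-0.8,-0.035,0,0,0,0],[-0.8,-0.035,0,0,0,0],[-0.8,-0.035,0,0,0,0]]]}}

```text
time: 3.32
position: [0.4626, -0.0213, 0.1906]
tool_rot: [0.003, 1.0, 0.0, -0.001]
ft_force: [0.1, 0.4, 0.2]
grip_width: 0.0869
grip_force: 0.0
```

```bash
python3 - <<'E'
from rig import *
from h import *
c=camera("wrist");np.savez("w3.npz",**c);o=get_obs();print(o["time"],o["position"],o["tool_rot"],o["ft_force"])
b=c["pixels"][260:400,200:440]
im=cv2.resize(b,None,fx=3.3,fy=3.3,interpolation=cv2.INTER_CUBIC);cv2.imwrite("pics/cr3.png",cv2.convertScaleAbs(im,alpha=1.6))
E
```

```text
3.375 [ 0.4624629  -0.02136245  0.19065152] [ 3.13887088e-03  9.99994892e-01  1.64372365e-04 -5.79187342e-04] [ 0.23332856 -0.72054113 -0.73370818]
```

View pics/cr3.png

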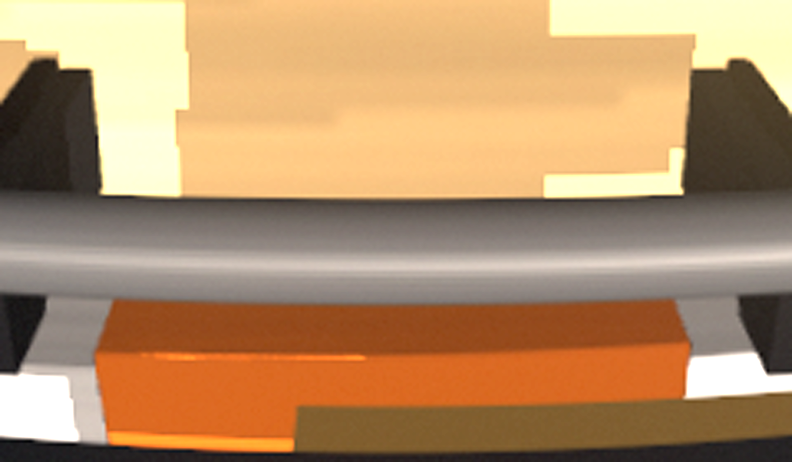

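The guard's front edge spans crop 95–690 (centre 392.5) and the finger edges have centres 391.5–393.5. The fork is centred, so I advance to contact.

Call:
{"method": "move_arm", "body": {"commands": [[[-0.1,0,0,0,0,0],[-0.2,0,0,0,0,0],[-0.3,0,0,0,0,0],[-0.4,0,0,0,0,0],[-0.48,0,0,0,0,0],[-0.56,0,0,0,0,0],[-0.64,0,0,0,0,0],[-0.7,0,0,0,0,0],[-0.76,0,0,0,0,0]]]}}

```text
time: 4.5
position: [0.4934, -0.0217, 0.1906]
tool_rot: [0.003, 1.0, 0.0, -0.0]
ft_force: [-1.9, 0.2, -0.6]
grip_width: 0.087
grip_force: 1.0
```

```bash
cat > look.py <<'E'
import sys
from rig import *
from h import *
def bar(c):
    W=world(c);ok=c["range_z"]>0;h=cv2.cvtColor(c["pixels"],cv2.COLOR_BGR2HSV)
    return W,ok,h
n=sys.argv[1];x0,x1,y0,y1=map(int,sys.argv[2:6]);f=float(sys.argv[6]);cam=sys.argv[7]
c=camera(cam);np.savez(f"{n}.npz",**c);o=get_obs();print(o["time"],o["position"].round(4),o["tool_rot"].round(4),o["ft_force"].round(1))
cv2.imwrite(f"pics/{n}.png",cv2.resize(c["pixels"][y0:y1,x0:x1],None,fx=f,fy=f,interpolation=cv2.INTER_CUBIC))
E
python3 look.py w4 200 440 260 400 3.3 wrist
```

```text
4.55 [ 0.4939 -0.0218  0.1907] [ 3.2e-03  1.0e+00 -1.0e-04  4.0e-04] [-1.5  0.1 -0.8]
```

View pics/w4.png

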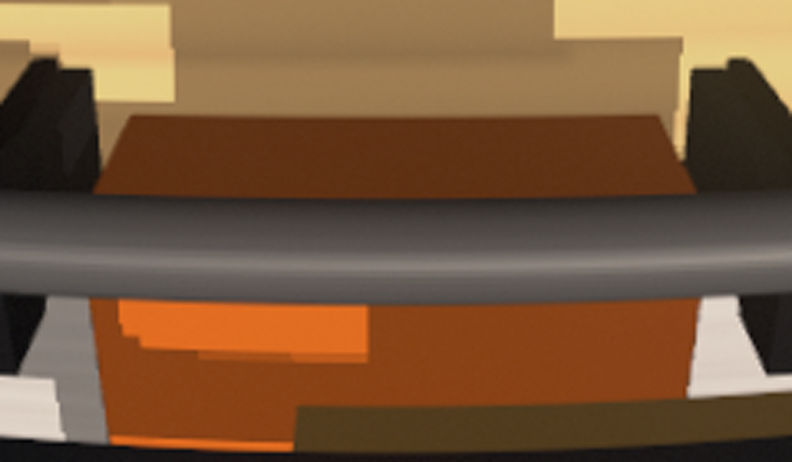

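Only the bar's friction (about 2 N) is felt, the fork squares the bar up, and both guard gaps are equal (35 and 34 px). I push on to about 17 mm short of the rail.

Call:
{"method": "move_arm", "body": {"commands": [[[-0.1,0,0,0,0,0],[-0.2,0,0,0,0,0],[-0.3,0,0,0,0,0],[-0.4,0,0,0,0,0],[-0.5,0,0,0,0,0],[-0.6,0,0,0,0,0],[-0.7,0,0,0,0,0],[-0.8,0,0,0,0,0],[-0.88,0,0,0,0,0],[-0.95,0,0,0,0,0],[-1.0,0,0,0,0,0]]]}}

```text
time: 5.92
position: [0.5335, -0.0219, 0.1908]
tool_rot: [0.003, 1.0, 0.0, -0.0]
ft_force: [-2.7, 1.1, -0.4]
grip_width: 0.0871
grip_force: 1.0
```

```bash
python3 look.py t5 235 445 170 270 3.8 top; python3 - <<'E'
from h import *
c=np.load("t5.npz");W=world(c);ok=c["range_z"]>0
for n,a,b in(("rail",265,390),):
    pass
h=cv2.cvtColor(c["pixels"],cv2.COLOR_BGR2HSV)
E
```

```text
5.975 [ 0.5337 -0.022   0.1908] [ 3.2e-03  1.0e+00 -1.0e-04  3.0e-04] [-1.3  0.9 -1.4]
```

View pics/t5.png

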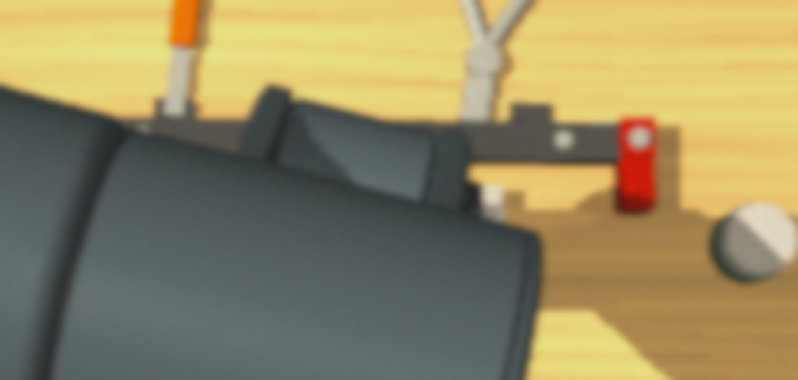

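The top view shows the bar's right end at crop (492,185) and the rail face at row 160, so the gap is about 17 mm as reckoned. I approach slowly.

Call:
{"method": "move_arm", "body": {"commands": [[[-0.05,0,0,0,0,0],[-0.1,0,0,0,0,0],[-0.15,0,0,0,0,0],[-0.2,0,0,0,0,0],[-0.25,0,0,0,0,0],[-0.29,0,0,0,0,0],[-0.32,0,0,0,0,0],[-0.34,0,0,0,0,0]]]}}

```text
time: 6.98
position: [0.5469, -0.022, 0.1908]
tool_rot: [0.003, 1.0, 0.0, -0.0]
ft_force: [-2.9, 0.6, 2.0]
grip_width: 0.0869
grip_force: 1.5
```

Call:
{"method": "move_arm", "body": {"commands": [[[-0.015,0,0,0,0,0],[-0.03,0,0,0,0,0]]]}}

```text
time: 7.22
position: [0.5481, -0.022, 0.1908]
tool_rot: [0.003, 1.0, 0.0, -0.0]
ft_force: [-3.9, -0.8, 1.5]
grip_width: 0.0869
grip_force: 1.5
```

Call:
{"method": "move_arm", "body": {"commands": [[[-0.012,0,0,0,0,0],[-0.025,0,0,0,0,0]]]}}

```text
time: 7.48
position: [0.5491, -0.0221, 0.1908]
tool_rot: [0.003, 1.0, 0.0, -0.0]
ft_force: [-3.6, 0.2, 2.4]
grip_width: 0.0871
grip_force: 1.5
```

Call:
{"method": "move_arm", "body": {"commands": [[[-0.012,0,0,0,0,0],[-0.025,0,0,0,0,0]]]}}

```text
time: 7.72
position: [0.5501, -0.0221, 0.1908]
tool_rot: [0.003, 1.0, -0.0, -0.0]
ft_force: [-2.3, -0.1, 0.8]
grip_width: 0.0871
grip_force: 1.5
```

Call:
{"method": "move_arm", "body": {"commands": [[[-0.012,0,0,0,0,0],[-0.02,0,0,0,0,0]]]}}

```text
time: 7.98
position: [0.551, -0.022, 0.1907]
tool_rot: [0.003, 1.0, 0.0, 0.0]
ft_force: [-3.3, 0.7, 1.2]
grip_width: 0.0868
grip_force: 1.5
```

Call:
{"method": "move_arm", "body": {"commands": [[[-0.01,0,0,0,0,0]]]}}

```text
time: 8.1
position: [0.5513, -0.0221, 0.1907]
tool_rot: [0.003, 1.0, 0.0, -0.0]
ft_force: [-3.6, 0.9, 1.6]
grip_width: 0.0872
grip_force: 1.5
```

Call:
{"method": "move_arm", "body": {"commands": [[[-0.012,0,0,0,0,0],[-0.025,0,0,0,0,0]]]}}

```text
time: 8.35
position: [0.5524, -0.0221, 0.1907]
tool_rot: [0.003, 1.0, -0.0, 0.0]
ft_force: [-3.3, 0.1, 2.1]
grip_width: 0.0869
grip_force: 1.5
```

Call:
{"method": "move_arm", "body": {"commands": [[[-0.01,0,0,0,0,0],[-0.02,0,0,0,0,0]]]}}

```text
time: 8.6
position: [0.553, -0.0221, 0.1907]
tool_rot: [0.003, 1.0, 0.0, -0.0]
ft_force: [-3.4, -1.2, 1.6]
grip_width: 0.0872
grip_force: 1.8
```

Call:
{"method": "move_arm", "body": {"commands": [[[-0.01,0,0,0,0,0],[-0.02,0,0,0,0,0]]]}}

```text
time: 8.85
position: [0.5534, -0.022, 0.1907]
tool_rot: [0.003, 1.0, 0.0, -0.001]
ft_force: [-5.4, -0.9, 2.7]
grip_width: 0.0871
grip_force: 2.6
```

Contact is starting (force rising, grip_force up).

Call:
{"method": "move_arm", "body": {"commands": [[[-0.01,0,0,0,0,0],[-0.01,0,0,0,0,0]]]}}

```text
time: 9.1
position: [0.5536, -0.022, 0.1906]
tool_rot: [0.003, 1.0, 0.0, -0.001]
ft_force: [-5.6, -1.0, 2.8]
grip_width: 0.0873
grip_force: 2.7
```

Call:
{"method": "move_arm", "body": {"commands": [[[-0.01,0,0,0,0,0],[-0.01,0,0,0,0,0]]]}}

```text
time: 9.35
position: [0.5537, -0.022, 0.1906]
tool_rot: [0.003, 1.0, 0.0, -0.002]
ft_force: [-5.6, -1.1, 3.3]
grip_width: 0.0872
grip_force: 3.0
```

Call:
{"method": "move_arm", "body": {"commands": [[[-0.012,0,0,0,0,0],[-0.025,0,0,0,0,0]]]}}

```text
time: 9.6
position: [0.5541, -0.022, 0.1905]
tool_rot: [0.003, 1.0, 0.0, -0.003]
ft_force: [-7.8, -1.6, 4.0]
grip_width: 0.0871
grip_force: 3.9
```

Call:
{"method": "move_arm", "body": {"commands": [[[-0.012,0,0,0,0,0],[-0.025,0,0,0,0,0]]]}}

```text
time: 9.85
position: [0.5545, -0.022, 0.1903]
tool_rot: [0.003, 1.0, 0.001, -0.004]
ft_force: [-8.7, -2.4, 4.5]
grip_width: 0.0872
grip_force: 4.6
```

Call:
{"method": "move_arm", "body": {"commands": [[[-0.015,0,0,0,0,0],[-0.03,0,0,0,0,0],[-0.045,0,0,0,0,0]]]}}

```text
time: 10.22
position: [0.5552, -0.0219, 0.1902]
tool_rot: [0.003, 1.0, 0.001, -0.006]
ft_force: [-12.2, -2.1, 5.7]
grip_width: 0.0873
grip_force: 5.9
```

Call:
{"method": "move_arm", "body": {"commands": [[[-0.015,0,0,0,0,0],[-0.03,0,0,0,0,0],[-0.03,0,0,0,0,0]]]}}

```text
time: 10.6
position: [0.5556, -0.0218, 0.19]
tool_rot: [0.003, 1.0, 0.001, -0.007]
ft_force: [-12.9, -2.6, 6.6]
grip_width: 0.0868
grip_force: 6.5
```

Call:
{"method": "move_arm", "body": {"commands": [[[-0.015,0,0,0,0,0],[-0.03,0,0,0,0,0],[-0.04,0,0,0,0,0],[-0.04,0,0,0,0,0]]]}}

```text
time: 11.1
position: [0.5562, -0.0218, 0.1899]
tool_rot: [0.003, 1.0, 0.001, -0.009]
ft_force: [-15.4, -2.8, 7.7]
grip_width: 0.0868
grip_force: 7.6
```

Call:
{"method": "move_arm", "body": {"commands": [[[-0.01,0,0,0,0,0],[-0.01,0,0,0,0,0],[-0.01,0,0,0,0,0],[-0.01,0,0,0,0,0],[-0.01,0,0,0,0,0],[-0.01,0,0,0,0,0],[-0.01,0,0,0,0,0],[-0.01,0,0,0,0,0]]]}}

```text
time: 12.1
position: [0.5564, -0.0217, 0.1898]
tool_rot: [0.003, 1.0, 0.001, -0.009]
ft_force: [-15.1, -3.4, 8.9]
grip_width: 0.0871
grip_force: 7.9
```

About 15 N was held for over 1 s, so the long side is seated. I retract straight back and lift.

Call:
{"method": "move_arm", "body": {"commands": [[[0.1,0,0,0,0,0],[0.2,0,0,0,0,0],[0.3,0,0,0,0,0],[0.5,0,0,0,0,0],[0.8,0,0,0,0,0],[1.2,0,0,0,0,0],[1.2,0,0,0,0,0],[1.2,0,-0.8,0,0,0],[1.2,0,-2.0,0,0,0],[1.2,0,-2.0,0,0,0]]]}}

```text
time: 13.35
position: [0.5155, -0.0222, 0.274]
tool_rot: [0.003, 1.0, -0.001, 0.005]
ft_force: [0.2, -0.5, 0.1]
grip_width: 0.0867
grip_force: 0.0
```

Call:
{"method": "move_arm", "body": {"commands": [[[0,1.3,0,0,0,0],[0,2.6,0,0,0,0],[0,3.92,0,0,0,0],[-0.7,3.92,0,0,0,0],[-1.515,3.92,0,0,0,0],[-1.515,3.92,0,0,0,0],[-1.515,3.92,0,0,0,0],[-1.515,3.92,0,0,0,0]]], "claw": 1, "squeeze": 10}}

```text
time: 14.35
position: [0.5742, 0.1345, 0.2702]
tool_rot: [0.003, 1.0, -0.0, -0.001]
ft_force: [0.3, 0.9, -0.0]
grip_width: 0.0152
grip_force: 0.0
```

```bash
python3 look.py s6 200 420 140 320 3.3 side
```

```text
14.4 [0.5744 0.1345 0.2704] [ 3.2e-03  1.0e+00 -0.0e+00 -9.0e-04] [0.7 0.5 0.7]
```

View pics/s6.png

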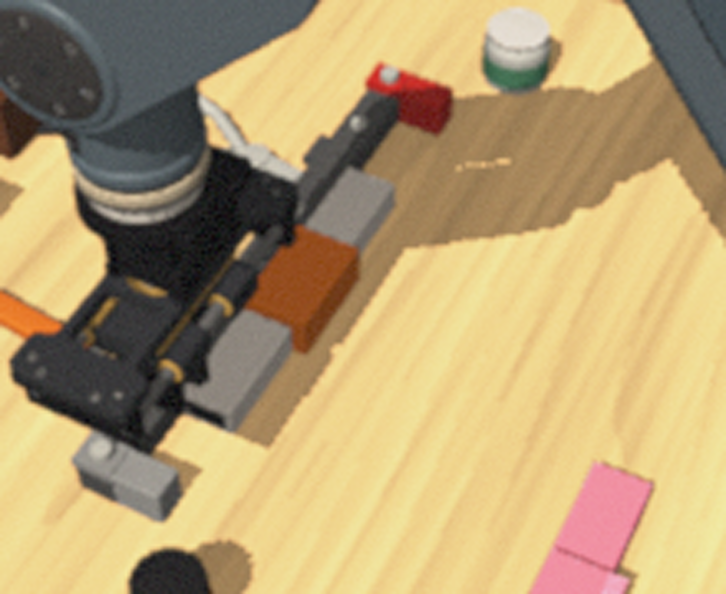

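The bar lies flush with its left end (crop 215,405) free and the grey stop about 55 mm beyond it. The fingers need to come down between them, so I move 10 mm to -y first and then descend.

Call:
{"method": "move_arm", "body": {"commands": [[[-0.06,-0.24,0,0,0,0],[-0.06,-0.24,0,0,0,0],[-0.06,-0.24,0,0,0,0],[-0.06,-0.24,0,0,0,0]]]}}

```text
time: 14.9
position: [0.5776, 0.125, 0.2708]
tool_rot: [0.003, 1.0, 0.0, 0.0]
ft_force: [-0.3, -0.5, 0.1]
grip_width: 0.0003
grip_force: 0.0
```

Call:
{"method": "move_arm", "body": {"commands": [[[0,0,0.6,0,0,0],[0,0,1.2,0,0,0],[0,0,1.6,0,0,0],[0,0,1.9,0,0,0],[0,0,2.0,0,0,0],[0,0,2.0,0,0,0]]]}}

```text
time: 15.65
position: [0.5778, 0.125, 0.1908]
tool_rot: [0.003, 1.0, 0.0, 0.0]
ft_force: [-0.1, 0.2, 0.9]
grip_width: 0.0009
grip_force: 0.0
```

Call:
{"method": "move_arm", "body": {"commands": [[[0,-0.08,0,0,0,0],[0,-0.16,0,0,0,0],[0,-0.24,0,0,0,0],[0,-0.32,0,0,0,0],[0,-0.4,0,0,0,0],[0,-0.48,0,0,0,0]]]}}

```text
time: 16.4
position: [0.5775, 0.1058, 0.1908]
tool_rot: [0.004, 1.0, 0.0, -0.0]
ft_force: [0.3, 3.3, 0.5]
grip_width: 0.0004
grip_force: 1.3
```

Call:
{"method": "move_arm", "body": {"commands": [[[0,-0.1,0,0,0,0],[0,-0.2,0,0,0,0],[0,-0.3,0,0,0,0],[-0.005,-0.4,0,0,0,0],[-0.005,-0.5,0,0,0,0],[-0.01,-0.6,0,0,0,0]]]}}

```text
time: 17.15
position: [0.5775, 0.0816, 0.1907]
tool_rot: [0.003, 1.0, 0.0, -0.0]
ft_force: [-0.8, 2.7, 0.9]
grip_width: 0.0004
grip_force: 1.6
```

```bash
python3 look.py t7 235 445 180 265 3.8 top
```

```text
17.2 [0.5776 0.0811 0.1907] [ 3.3e-03  1.0e+00 -1.0e-04 -4.0e-04] [-1.   1.  -0.6]
```

View pics/t7.png

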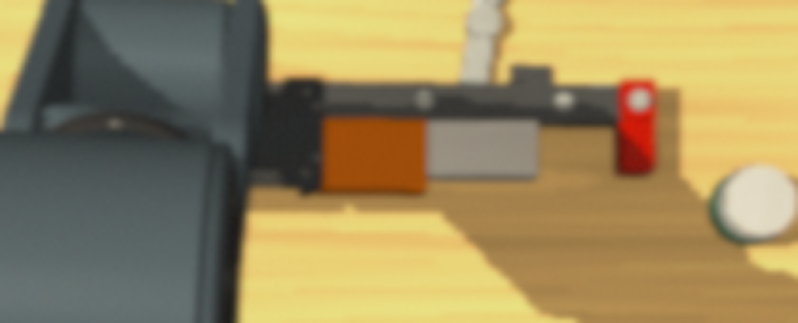

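The top view shows the bar flush against the rail, with its right end at crop column 538 and the red stop face at 617, so about 55 mm remain. I push on 40 mm and then go slowly.

Call:
{"method": "move_arm", "body": {"commands": [[[0,-0.1,0,0,0,0],[0,-0.2,0,0,0,0],[0,-0.3,0,0,0,0],[-0.005,-0.4,0,0,0,0],[-0.005,-0.5,0,0,0,0],[-0.01,-0.6,0,0,0,0],[-0.01,-0.7,0,0,0,0],[-0.01,-0.8,0,0,0,0],[-0.01,-0.88,0,0,0,0],[-0.01,-0.94,0,0,0,0],[-0.01,-0.99,0,0,0,0]]]}}

```text
time: 18.58
position: [0.5781, 0.0419, 0.1908]
tool_rot: [0.003, 1.0, -0.0, 0.0]
ft_force: [-0.8, 3.1, -1.5]
grip_width: 0.0002
grip_force: 1.1
```

Call:
{"method": "move_arm", "body": {"commands": [[[0,-0.04,0,0,0,0],[0,-0.08,0,0,0,0],[0,-0.12,0,0,0,0],[0,-0.16,0,0,0,0],[0,-0.2,0,0,0,0]]]}}

```text
time: 19.2
position: [0.578, 0.034, 0.1908]
tool_rot: [0.003, 1.0, -0.0, 0.0]
ft_force: [-0.3, 1.7, -1.3]
grip_width: 0.0006
grip_force: 0.9
```

Call:
{"method": "move_arm", "body": {"commands": [[[0,-0.015,0,0,0,0],[0,-0.03,0,0,0,0],[0,-0.045,0,0,0,0],[0,-0.06,0,0,0,0]]]}}

```text
time: 19.7
position: [0.5779, 0.0318, 0.1908]
tool_rot: [0.003, 1.0, 0.0, 0.0]
ft_force: [-0.2, 2.1, -1.1]
grip_width: 0.0007
grip_force: 1.0
```

Call:
{"method": "move_arm", "body": {"commands": [[[0,-0.025,0,0,0,0],[0,-0.05,0,0,0,0],[0,-0.07,0,0,0,0]]]}}

```text
time: 20.08
position: [0.5779, 0.0289, 0.1908]
tool_rot: [0.003, 1.0, 0.0, 0.0]
ft_force: [0.8, 2.3, -0.8]
grip_width: 0.0005
grip_force: 1.1
```

Call:
{"method": "move_arm", "body": {"commands": [[[0,-0.015,0,0,0,0],[0,-0.03,0,0,0,0],[0,-0.045,0,0,0,0]]]}}

```text
time: 20.45
position: [0.5779, 0.0272, 0.1908]
tool_rot: [0.003, 1.0, 0.0, 0.0]
ft_force: [0.5, 1.8, 0.8]
grip_width: 0.0005
grip_force: 1.2
```

Call:
{"method": "move_arm", "body": {"commands": [[[0,-0.015,0,0,0,0],[0,-0.03,0,0,0,0],[0,-0.04,0,0,0,0]]]}}

```text
time: 20.82
position: [0.5779, 0.0255, 0.1908]
tool_rot: [0.003, 1.0, 0.0, 0.0]
ft_force: [0.0, 2.9, 0.9]
grip_width: 0.0007
grip_force: 1.3
```

Call:
{"method": "move_arm", "body": {"commands": [[[0,-0.015,0,0,0,0],[0,-0.03,0,0,0,0],[0,-0.04,0,0,0,0]]]}}

```text
time: 21.2
position: [0.5778, 0.0239, 0.1908]
tool_rot: [0.003, 1.0, 0.0, 0.0]
ft_force: [-1.1, 2.3, 0.6]
grip_width: 0.0004
grip_force: 1.4
```

Call:
{"method": "move_arm", "body": {"commands": [[[0,-0.015,0,0,0,0],[0,-0.03,0,0,0,0],[0,-0.04,0,0,0,0]]]}}

```text
time: 21.58
position: [0.5778, 0.023, 0.1908]
tool_rot: [0.004, 1.0, 0.001, 0.0]
ft_force: [0.5, 6.2, 1.4]
grip_width: 0.0005
grip_force: 3.6
```

Call:
{"method": "move_arm", "body": {"commands": [[[0,-0.015,0,0,0,0],[0,-0.03,0,0,0,0],[0,-0.04,0,0,0,0]]]}}

```text
time: 21.95
position: [0.5778, 0.0226, 0.1908]
tool_rot: [0.004, 1.0, 0.002, 0.0]
ft_force: [1.3, 12.0, 1.6]
grip_width: 0.0008
grip_force: 6.3
```

Contact with the red stop, at about 3.5 N/mm. I add about 1 mm and hold.

Call:
{"method": "move_arm", "body": {"commands": [[[0,-0.01,0,0,0,0],[0,-0.02,0,0,0,0],[0,-0.02,0,0,0,0]]]}}

```text
time: 22.32
position: [0.5777, 0.0224, 0.1908]
tool_rot: [0.004, 1.0, 0.002, 0.0]
ft_force: [1.2, 13.6, 0.9]
grip_width: 0.0005
grip_force: 7.1
```

Call:
{"method": "move_arm", "body": {"commands": [[[0,-0.01,0,0,0,0],[0,-0.01,0,0,0,0],[0,-0.01,0,0,0,0],[0,-0.01,0,0,0,0],[0,-0.01,0,0,0,0],[0,-0.01,0,0,0,0],[0,-0.01,0,0,0,0],[0,-0.01,0,0,0,0]]]}}

```text
time: 23.32
position: [0.5777, 0.0223, 0.1908]
tool_rot: [0.004, 1.0, 0.002, 0.0]
ft_force: [0.5, 15.0, 0.8]
grip_width: 0.0004
grip_force: 7.7
```

The end is seated at 15 N for over 1 s. I back off gently, lift and clear the view.

Call:
{"method": "move_arm", "body": {"commands": [[[0,0.05,0,0,0,0],[0,0.1,0,0,0,0],[0,0.15,0,0,0,0],[0,0.3,0,0,0,0],[0,0.6,0,0,0,0],[0,0.8,0,0,0,0],[0,0.8,-1.0,0,0,0],[0,0.8,-2.2,0,0,0],[0,0.8,-3.0,0,0,0]]]}}

```text
time: 24.45
position: [0.5782, 0.0522, 0.3128]
tool_rot: [0.003, 1.0, -0.0, 0.001]
ft_force: [-0.5, -0.1, 0.1]
grip_width: 0.0006
grip_force: 0.0
```

Call:
{"method": "move_arm", "body": {"commands": [[[0,1.5,0,0,0,0],[0,3,0,0,0,0],[0,4.5,0,0,0,0],[0,6,0,0,0,0],[0,7.5,0,0,0,0],[0,9,0,0,0,0],[0,9,0,0,0,0]]]}}

```text
time: 25.32
position: [0.5785, 0.4166, 0.3106]
tool_rot: [-0.0, 1.0, 0.001, 0.001]
ft_force: [-0.2, -0.2, 0.1]
grip_width: 0.0006
grip_force: 0.0
```

```bash
python3 look.py t8 235 445 180 265 3.8 top;python3 - <<'E'
from h import *
c=np.load("t8.npz");c0=np.load("top0.npz");W=world(c);s=cv2.cvtColor(c["pixels"],cv2.COLOR_BGR2GRAY).astype(float)
np.set_printoptions(linewidth=200)
for u in(312,318,324,330,336,370,376,382,388): print(u,s[204:236,u].astype(int))
E
```

```text
25.375 [0.5789 0.4142 0.3102] [ 9.e-04  1.e+00 -2.e-04 -0.e+00] [ 1.1  0.2 -0.7]
312 [ 89  95  92  82  76  77  90 121 146 143 130 123 123 125 124 123 124 125 124 125 128 124 107 106 115 120 121 119 119 120 119 117]
318 [ 74  74  74  74  75  77  93 135 177 193 195 196 196 195 187 170 148 133 126 125 124 117  99 100 113 119 119 119 120 120 119 117]
324 [ 73  74  75  74  74  77  93 135 176 193 195 196 197 198 198 198 199 199 198 195 189 165 123 103 112 118 118 118 119 120 118 117]
330 [ 73  73  74  74  75  76  84 124 173 193 195 196 196 197 196 197 198 199 197 196 197 179 132 105 113 118 117 116 118 119 119 116]
336 [ 72  73  73  73  74  74  83 123 172 192 195 196 196 196 196 198 197 198 198 196 196 178 141 141 168 180 180 175 164 150 131 119]
370 [ 72  71  70  71  71  71  77 102 132 144 145 145 145 145 144 142 135 131 131 130 129 122 108 107 118 122 121 138 167 179 182 182]
376 [ 73  72  72  71  72  73  83 127 174 193 195 195 195 196 196 197 198 198 198 199 195 180 142 116 127 136 134 144 168 181 183 183]
382 [111 140 153 149 126  95  87 127 173 192 193 193 194 194 194 195 196 197 197 197 194 179 144 136 167 182 182 182 182 182 182 183]
388 [ 74  73  73  73  73  74  82 122 169 189 191 191 192 192 193 193 194 195 194 194 193 182 154 141 167 181 181 182 182 182 182 183]
```

View pics/t8.png

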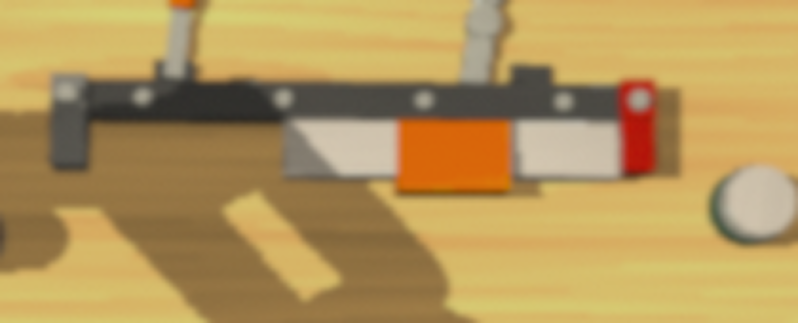

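The picture shows the bar against the red stop (crop column 620) and flush to the rail, with no visible gap from 285 to 620. I check numerically by comparing the bar's rail-side edge now with the rail's own edge in the first picture.

```bash
python3 - <<'E'
from h import *
def edge(col,lo):
    for i in range(len(col)-1):
        if col[i]<lo<=col[i+1]: return i+(lo-col[i])/(col[i+1]-col[i])
g=[cv2.cvtColor(np.load(f)["pixels"],cv2.COLOR_BGR2GRAY).astype(float) for f in("top0.npz","t8.npz")]
for u in(318,322,326,330,334,374,378,384,388,392):
    r=[]
    for s in g:
        c=s[208:220,u];r.append(208+edge(c,(74+np.median(s[213:217,u]))/2))
    print(u,np.round(r,2),"gap mm",round((r[1]-r[0])*2.6,2))
r=[(g[k][208:214,:][:, 390:402].mean(0)).round() for k in(0,1)];print(r)
E
```

```text
318 [212.54 210.99] gap mm -4.02
322 [212.55 210.99] gap mm -4.07
326 [212.56 211.01] gap mm -4.03
330 [212.58 211.22] gap mm -3.53
334 [212.72 211.26] gap mm -3.81
374 [213.08 211.17] gap mm -4.97
378 [213.19 211.13] gap mm -5.35
384 [213.33 211.13] gap mm -5.73
388 [213.33 211.22] gap mm -5.49
392 [213.33 211.64] gap mm -4.39
[array([69., 69., 69., 68., 68., 67., 64., 64., 64., 64., 68., 73.]), array([111., 110., 109., 109., 108., 108., 104.,  96.,  86.,  76.,  75.,
        81.])]
```

```bash
python3 - <<'E'
from h import *
s=cv2.cvtColor(np.load("t8.npz")["pixels"],cv2.COLOR_BGR2GRAY).astype(float)
def cross(col,t,up):
    for i in range(len(col)-1):
        a,b=col[i],col[i+1]
        if (a<t<=b) if up else (a>t>=b): return i+(t-a)/(b-a)
R=[]
for u in list(range(318,338))+list(range(372,394)):
    wood=np.median(s[194:199,u]);bar=np.median(s[213:217,u])
    R.append((u,194+(cross(s[194:208,u],(wood+74)/2,False) or np.nan),206+(cross(s[206:216,u],(74+bar)/2,True) or np.nan),220+(cross(s[220:228,u],160,False) or np.nan)))
R=np.array(R)
for r in R: print(r.round(2), (r[2]-r[1]).round(2),(r[3]-r[2]).round(2))
E
```

```text
[318.   200.58 210.99    nan] 10.41 nan
[319.   200.58 210.99 220.5 ] 10.41 9.51
[320.   200.6  210.99 221.5 ] 10.4 10.51
[321.   200.68 210.99 222.52] 10.31 11.54
[322.   200.79 210.99 223.6 ] 10.2 12.61
[323.   200.87 211.02 224.44] 10.15 13.43
[324.   200.89 210.99 225.12] 10.1 14.12
[325.   200.92 210.99 225.37] 10.07 14.38
[326.   200.95 211.01 225.41] 10.07 14.4
[327.   201.01 211.04 225.42] 10.03 14.38
[328.   201.05 211.11 225.41] 10.06 14.3
[329.   201.08 211.15 225.4 ] 10.07 14.26
[330.   201.05 211.22 225.4 ] 10.17 14.18
[331.   201.05 211.23 225.41] 10.18 14.18
[332.   201.07 211.26 225.45] 10.19 14.2
[333.   201.07 211.26 225.5 ] 10.19 14.24
[334.   201.08 211.26 225.5 ] 10.18 14.24
[335.   201.05 211.26 225.49] 10.21 14.23
[336.   201.03 211.24 225.49] 10.21 14.25
[337.   201.05 211.22 225.46] 10.17 14.24
[372.   196.94 211.18 224.67] 14.24 13.49
[373.   196.94 211.18 225.31] 14.24 14.13
[374.   197.   211.17 225.45] 14.17 14.28
[375.   197.   211.16 225.48] 14.16 14.31
[376.   197.01 211.16 225.53] 14.15 14.37
[377.   197.05 211.15 225.54] 14.09 14.4
[378.   197.09 211.13 225.57] 14.04 14.44
[379.   197.38 211.13 225.56] 13.76 14.43
[380.   199.   211.14 225.56] 12.14 14.42
[381.   201.44 211.15 225.58] 9.71 14.43
[382.   201.78 211.14 225.54] 9.36 14.4
[383.   201.86 211.12 225.59] 9.27 14.47
[384.   201.86 211.13 225.68] 9.27 14.55
[385.   201.86 211.13 225.72] 9.27 14.59
[386.   201.84 211.13 225.76] 9.28 14.63
[387.   201.84 211.13 225.77] 9.29 14.64
[388.   201.84 211.22 225.79] 9.38 14.56
[389.   201.89 211.38 225.79] 9.49 14.42
[390.   202.   211.55 225.81] 9.55 14.26
[391.   202.09 211.62 225.82] 9.53 14.21
[392.   202.11 211.64 225.85] 9.53 14.21
[393.   202.12 211.63 225.88] 9.52 14.25
```

The picture edges agree to about ±0.5 px, which is no better than about 1 mm. As insurance I'll press each bare length gently with the closed fingers, well clear of the guard, starting with the left bare length (middle at y≈-0.024).

Call:
{"method": "move_arm", "body": {"commands": [[[1.52,-1,0,0,0,0],[1.52,-2.4,0,0,0,0],[1.52,-4,0,0,0,0],[1.52,-5.5,0,0,0,0],[1.52,-7,0,0,0,0],[1.52,-8.5,0,0,0,0],[1.52,-10,0,0,0,0],[1.52,-10.95,0,0,0,0],[1.52,-10.95,1.0,0,0,0],[1.52,-10.95,1.5,0,0,0],[1.52,-10.95,1.5,0,0,0],[1.52,-10.95,1.5,0,0,0]]]}}

```text
time: 26.88
position: [0.5166, -0.0265, 0.2514]
tool_rot: [0.003, 1.0, -0.0, 0.0]
ft_force: [-0.5, 0.2, 0.7]
grip_width: 0.0004
grip_force: 0.0
```

Call:
{"method": "move_arm", "body": {"commands": [[[0,0,0.5,0,0,0],[0,0,1.0,0,0,0],[0,0,1.3,0,0,0],[0,0,1.45,0,0,0],[0,0,1.45,0,0,0],[0,0,1.45,0,0,0]]]}}

```text
time: 27.62
position: [0.5169, -0.0261, 0.1933]
tool_rot: [0.003, 1.0, -0.0, 0.001]
ft_force: [-0.5, 0.1, -0.4]
grip_width: 0.0008
grip_force: 0.0
```

Call:
{"method": "move_arm", "body": {"commands": [[[-0.1,0,0,0,0,0],[-0.2,0,0,0,0,0],[-0.3,0,0,0,0,0],[-0.4,0,0,0,0,0],[-0.5,0,0,0,0,0],[-0.6,0,0,0,0,0],[-0.66,0,0,0,0,0],[-0.72,0,0,0,0,0],[-0.76,0,0,0,0,0],[-0.8,0,0,0,0,0]]]}}

```text
time: 28.88
position: [0.5487, -0.0262, 0.1927]
tool_rot: [0.003, 1.0, 0.0, -0.0]
ft_force: [0.2, 0.4, 0.6]
grip_width: 0.0006
grip_force: 0.0
```

Call:
{"method": "move_arm", "body": {"commands": [[[-0.025,0,0,0,0,0],[-0.05,0,0,0,0,0],[-0.07,0,0,0,0,0]]]}}

```text
time: 29.25
position: [0.5515, -0.0263, 0.1928]
tool_rot: [0.003, 1.0, -0.0, -0.0]
ft_force: [0.3, -0.6, -0.3]
grip_width: -0.0
grip_force: 0.0
```

Call:
{"method": "move_arm", "body": {"commands": [[[-0.02,0,0,0,0,0],[-0.04,0,0,0,0,0],[-0.06,0,0,0,0,0]]]}}

```text
time: 29.62
position: [0.5534, -0.0262, 0.1926]
tool_rot: [0.003, 1.0, 0.0, -0.001]
ft_force: [-1.4, 0.2, 0.9]
grip_width: 0.0002
grip_force: 0.9
```

Call:
{"method": "move_arm", "body": {"commands": [[[-0.02,0,0,0,0,0],[-0.04,0,0,0,0,0]]]}}

```text
time: 29.88
position: [0.5541, -0.0261, 0.1925]
tool_rot: [0.003, 1.0, 0.0, -0.003]
ft_force: [-6.5, -2.0, 2.3]
grip_width: 0.0004
grip_force: 3.0
```

Call:
{"method": "move_arm", "body": {"commands": [[[-0.02,0,0,0,0,0],[-0.04,0,0,0,0,0],[-0.06,0,0,0,0,0]]]}}

```text
time: 30.25
position: [0.555, -0.026, 0.1922]
tool_rot: [0.003, 1.0, 0.001, -0.005]
ft_force: [-9.6, -2.5, 4.2]
grip_width: 0.0004
grip_force: 4.6
```

The left end was already flush: the force rose stiffly as soon as I touched it. Now the right bare length, moving 156 mm along y well behind the guard.

Call:
{"method": "move_arm", "body": {"commands": [[[0.08,0,0,0,0,0],[0.16,0,0,0,0,0],[0.3,0,0,0,0,0],[0.6,0,0,0,0,0],[1.0,0,0,0,0,0],[1.0,0,0,0,0,0],[1.0,-1,0,0,0,0],[1.0,-2,0,0,0,0],[1.0,-3,0,0,0,0],[1.0,-3.85,0,0,0,0],[1.0,-3.85,0,0,0,0],[1.0,-3.85,0,0,0,0]]]}}

```text
time: 31.75
position: [0.5168, -0.1797, 0.1927]
tool_rot: [0.003, 1.0, 0.0, -0.0]
ft_force: [-0.7, 0.8, 0.2]
grip_width: 0.0002
grip_force: 0.0
```

Call:
{"method": "move_arm", "body": {"commands": [[[-0.1,0,0,0,0,0],[-0.2,0,0,0,0,0],[-0.3,0,0,0,0,0],[-0.4,0,0,0,0,0],[-0.5,0,0,0,0,0],[-0.6,0,0,0,0,0],[-0.66,0,0,0,0,0],[-0.72,0,0,0,0,0],[-0.74,0,0,0,0,0]]]}}

```text
time: 32.88
position: [0.5466, -0.1803, 0.1927]
tool_rot: [0.003, 1.0, -0.0, -0.0]
ft_force: [0.2, 0.1, 0.3]
grip_width: 0.0005
grip_force: 0.0
```

Call:
{"method": "move_arm", "body": {"commands": [[[-0.025,0,0,0,0,0],[-0.05,0,0,0,0,0],[-0.075,0,0,0,0,0],[-0.1,0,0,0,0,0]]]}}

```text
time: 33.38
position: [0.5506, -0.1803, 0.1928]
tool_rot: [0.003, 1.0, 0.0, -0.0]
ft_force: [0.7, -0.5, 0.3]
grip_width: 0.0007
grip_force: 0.0
```

Call:
{"method": "move_arm", "body": {"commands": [[[-0.02,0,0,0,0,0],[-0.04,0,0,0,0,0]]]}}

```text
time: 33.62
position: [0.552, -0.1803, 0.1927]
tool_rot: [0.003, 1.0, 0.0, -0.0]
ft_force: [-1.8, -1.0, 0.1]
grip_width: 0.0005
grip_force: 0.7
```

Call:
{"method": "move_arm", "body": {"commands": [[[-0.02,0,0,0,0,0],[-0.04,0,0,0,0,0]]]}}

```text
time: 33.88
position: [0.5526, -0.1801, 0.1925]
tool_rot: [0.003, 1.0, 0.001, -0.002]
ft_force: [-5.4, -2.7, 2.7]
grip_width: 0.0006
grip_force: 2.9
```

Contact at 0.5515 against 0.5528 on the left gives a slope of 0.008, which matches the rail, so both ends are flush. I retract and make one last gentle push at the left end face, in case these presses drew the bar off the stop.

Call:
{"method": "move_arm", "body": {"commands": [[[0.06,0,0,0,0,0],[0.12,0,0,0,0,0],[0.3,0,0,0,0,0],[0.7,0,0,0,0,0],[1.0,0,0,0,0,0],[1.0,0,0,0,0,0],[1.0,0,-1,0,0,0],[1.0,0,-2,0,0,0],[1.0,0,-2,0,0,0]]]}}

```text
time: 35.0
position: [0.5153, -0.1807, 0.2758]
tool_rot: [0.003, 1.0, -0.002, 0.004]
ft_force: [-0.1, 0.4, -0.2]
grip_width: 0.0007
grip_force: 0.0
```

Call:
{"method": "move_arm", "body": {"commands": [[[0,1.3,0,0,0,0],[0,2.6,0,0,0,0],[0,4,0,0,0,0],[0,5.5,0,0,0,0],[-0.4,5.82,0,0,0,0],[-1.5,5.82,0,0,0,0],[-1.5,5.82,0,0,0,0],[-1.5,5.82,0,0,0,0],[-1.5,5.82,0,0,0,0]]]}}

```text
time: 36.12
position: [0.574, 0.0523, 0.272]
tool_rot: [0.003, 1.0, 0.0, -0.001]
ft_force: [0.7, 0.1, -0.2]
grip_width: 0.0006
grip_force: 0.0
```

Call:
{"method": "move_arm", "body": {"commands": [[[-0.07,0,0.6,0,0,0],[-0.07,0,1.2,0,0,0],[-0.07,0,1.7,0,0,0],[-0.07,0,2.0,0,0,0],[-0.07,0,2.0,0,0,0],[-0.07,0,2.0,0,0,0]]]}}

```text
time: 36.88
position: [0.5782, 0.0523, 0.1934]
tool_rot: [0.003, 1.0, -0.0, 0.001]
ft_force: [-0.4, -0.3, 0.6]
grip_width: 0.0005
grip_force: 0.0
```

Call:
{"method": "move_arm", "body": {"commands": [[[0,-0.1,0,0,0,0],[0,-0.2,0,0,0,0],[0,-0.3,0,0,0,0],[0,-0.4,0,0,0,0],[0,-0.48,0,0,0,0],[0,-0.54,0,0,0,0],[0,-0.6,0,0,0,0],[0,-0.64,0,0,0,0]]]}}

```text
time: 37.88
position: [0.5779, 0.0267, 0.1927]
tool_rot: [0.003, 1.0, -0.0, 0.0]
ft_force: [0.4, -1.3, -0.7]
grip_width: 0.0006
grip_force: 0.0
```

Call:
{"method": "move_arm", "body": {"commands": [[[0,-0.025,0,0,0,0],[0,-0.05,0,0,0,0],[0,-0.07,0,0,0,0]]]}}

```text
time: 38.25
position: [0.5778, 0.024, 0.1927]
tool_rot: [0.003, 1.0, -0.0, 0.0]
ft_force: [-0.1, -0.3, 0.1]
grip_width: 0.0007
grip_force: 0.0
```

Call:
{"method": "move_arm", "body": {"commands": [[[0,-0.02,0,0,0,0],[0,-0.04,0,0,0,0]]]}}

```text
time: 38.5
position: [0.5778, 0.023, 0.1928]
tool_rot: [0.004, 1.0, 0.001, 0.0]
ft_force: [0.8, 5.9, 0.1]
grip_width: 0.0
grip_force: 3.0
```

Call:
{"method": "move_arm", "body": {"commands": [[[0,-0.015,0,0,0,0],[0,-0.03,0,0,0,0]]]}}

```text
time: 38.75
position: [0.5777, 0.0227, 0.1928]
tool_rot: [0.004, 1.0, 0.001, 0.0]
ft_force: [1.4, 10.1, 0.8]
grip_width: 0.0007
grip_force: 4.8
```

Call:
{"method": "move_arm", "body": {"commands": [[[0,-0.015,0,0,0,0],[0,-0.025,0,0,0,0]]]}}

```text
time: 39.0
position: [0.5777, 0.0224, 0.1928]
tool_rot: [0.004, 1.0, 0.002, 0.0]
ft_force: [2.0, 12.4, 0.3]
grip_width: 0.0007
grip_force: 6.2
```

It was still on the stop. I finish the same 15 N hold, then withdraw.

Call:
{"method": "move_arm", "body": {"commands": [[[0,-0.015,0,0,0,0],[0,-0.025,0,0,0,0],[0,-0.025,0,0,0,0],[0,-0.025,0,0,0,0],[0,-0.025,0,0,0,0],[0,-0.025,0,0,0,0],[0,-0.025,0,0,0,0],[0,-0.025,0,0,0,0]]]}}

```text
time: 40.0
position: [0.5776, 0.0222, 0.1928]
tool_rot: [0.004, 1.0, 0.003, -0.0]
ft_force: [2.0, 14.7, 0.7]
grip_width: 0.0004
grip_force: 7.3
```

Call:
{"method": "move_arm", "body": {"commands": [[[0,0.05,0,0,0,0],[0,0.1,0,0,0,0],[0,0.15,0,0,0,0],[0,0.3,0,0,0,0],[0,0.6,0,0,0,0],[0,0.8,0,0,0,0],[0,0.8,-1.0,0,0,0],[0,0.8,-2.2,0,0,0],[0,0.8,-3.0,0,0,0]]]}}

```text
time: 41.12
position: [0.5782, 0.0518, 0.3148]
tool_rot: [0.003, 1.0, -0.0, 0.001]
ft_force: [-0.2, -0.5, -0.1]
grip_width: 0.0003
grip_force: 0.0
```

Call:
{"method": "move_arm", "body": {"commands": [[[0,1.5,0,0,0,0],[0,3,0,0,0,0],[0,4.5,0,0,0,0],[0,6,0,0,0,0],[0,7.5,0,0,0,0],[0,9,0,0,0,0],[0,9,0,0,0,0]]]}}

```text
time: 42.0
position: [0.5785, 0.4162, 0.3125]
tool_rot: [0.0, 1.0, 0.001, 0.001]
ft_force: [-0.2, -0.7, -0.5]
grip_width: 0.0002
grip_force: 0.0
```

```bash
python3 look.py t9 235 445 180 265 3.8 top; python3 - <<'E'
from h import *
a=[cv2.cvtColor(np.load(f)["pixels"],cv2.COLOR_BGR2GRAY)[205:232,326:410].astype(int) for f in("t8.npz","t9.npz")]
d=np.abs(a[0]-a[1]);print("bar region diff t8-t9: mean",d.mean(),"max",d.max())
o=[np.load(f) for f in("top0.npz","t9.npz")];m=[cv2.cvtColor(x["pixels"],cv2.COLOR_BGR2HSV) for x in o]
for n,(r0,r1,c0,c1) in dict(tin=(215,255,410,450),pliers=(145,200,350,385),knife=(145,200,275,295)).items():
    W=[world(x)[r0:r1,c0:c1][(x["range_z"][r0:r1,c0:c1]>0)] for x in o]
    print(n,[w[w[:,2]>.008].mean(0).round(4).tolist() for w in W])
E
```

```text
42.05 [0.5789 0.4138 0.3122] [ 9.e-04  1.e+00 -2.e-04 -1.e-04] [ 0.5 -0.6  0.1]
bar region diff t8-t9: mean 0.6878306878306878 max 13
tin [[0.5392, -0.3131, 0.045], [0.5392, -0.313, 0.0444]]
pliers [[0.7104, -0.1355, 0.0125], [0.7095, -0.1361, 0.0127]]
knife [[0.7193, 0.0862, 0.0137], [0.7197, 0.086, 0.0138]]
```

The bar hasn't shifted between the last two looks, the tin, pliers and knife are where they were, and the arm is clear. Handing in.

```bash
python3 -c "
from rig import *
print(hand_in())"
```

```text
the job is handed in; nothing more can be done
None
```

The job is handed in at about 42 s: the straightedge was seated on the rail, then on the red stop, at about 15 N by the wrist sensor for roughly 1 s each, and both ends still felt flush when pressed. I viewed 12 pictures against the limit of 10.

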